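Clamp the sample jar in the quick-release vise

TASK

Clamp the steel sample jar in the bench vise so that its stuck lid can be worked on. Press the vise's release lever down and, keeping it pressed, slide the moving jaw up until it touches the jar; let the lever spring back up; then swing the crank handle over the top, as far as it goes, to screw the jaw tight. The jar must end standing upright and firmly held between the jaws.

Things in the scene. Friction and masses are not known exactly. Their poses are not given: they have to be found in the camera images.
- vise: Quick-release bench vise, grey cast metal on a steel bed, 420 mm long, 160 mm wide, fixed to the table. Origin on the table surface, z up. The slide runs along its y axis: the fixed jaw is at the +y end, its rubber face at y = +100 mm; the moving jaw slides towards +y to close. Its x axis points roughly away from the robot. Bed top 32 mm above the table, jaws up to 90 mm.
- jar: The work: a steel jar with a darker, slightly wider screw lid; body 60 mm diameter, lid 64 mm, 85 mm tall in all, about 0.5 kg. It stands loose on the vise bed, already within 3 mm of the fixed jaw. Origin at the centre of its underside (32 mm above the table), z up.
- moving_jaw: The moving jaw's plate, 92 mm wide. Origin at the middle of its rubber face, 70 mm above the table, axes as the vise's; so it touches the jar when the jar's origin is 30 mm ahead of it along the vise's y. It starts about 35 to 100 mm short of the jar. It is sprung (2.5 N per mm, gives up to 16 mm), and carried by the saddle: once the lever is pressed the saddle slides with about 2 N.
- lever_pad (a point): Centre of the top of the thumb pad of the quick-release lever, a flat steel pad about 106 mm above the table that overhangs the saddle on the robot's side. Pad 40 mm across and 60 mm along the slide, with a 5 mm high lip at both slide ends (52 mm between the lips) by which a fingertip standing on the pad pushes the saddle along. It goes down 11 mm to its stop. It lies 57.5 mm behind the face of the jaw along the slide (with the screw at 0) and 70 mm to the vise's -x.
- release_lever (a joint): Quick-release lever, 0 = up (locked), 0.11 rad = fully down. The pad moves 100 mm per rad. It takes about 7 N to start and 9 N fully down, and frees the saddle from about 5 mm of pad travel on. Let go, it springs up and its half-nut drops into the nearest notch of a rack with 5 mm pitch, which may shift the saddle up to 2.6 mm either way and then locks it against 25 N or more.
- crank_grip (a point): Centre of the crank's black cylindrical grip, 24 mm diameter, 50 mm long, lying along the vise's y, free to spin about its length. It moves on a 90 mm radius about the screw axis (along the vise's y, 70 mm above the table, at vise x = 0), at the end away from the fixed jaw, 155 mm behind the moving jaw's face (screw at 0). The arm, a 12 mm rod, is 33 mm from its centre, on the jaw side.
- screw (a joint): Turn of the screw. 0 = crank arm leaning 60 degrees from upright towards the vise's -x (robot's side); growing = tightening, the grip going up over the top and down towards +x; stop at 2.1 rad (60 degrees beyond upright). It stays where it is left and takes 2 to 5 N at the grip. Each rad pushes the jaw face 5 mm out of the saddle. Starts between 0 and 0.3.
Mind the look-alikes: they are no part of the job. Leave any blue, brown or purple look-alike of the jar alone.

How it is judged:
By the outcome, as a careful person would: the job done as asked, in the order asked, and still so for the second after the job is handed in, with the robot touching nothing.
It also fails if it takes over 45 s, if anything falls off the work surface, if the arm or the gripper's body presses on something with over 40 N, if the wrist force passes 120 N, or if a joint passes its speed limit or range.

ROBOT

A 6-joint arm with a two-finger parallel gripper is mounted at the origin on the work surface. World frame = base frame: x ahead of the robot, y to its left, z up, the work surface at z = 0. Lengths are in m, angles in rad, forces in N, time in s.
With the tool pointing down it reaches from about 0.325 to 0.925 m from the base axis. Payload 3.1 kg.
Tool frame: the origin (TCP) lies midway between the tips of the shut fingers; the grasp point (between the pads) lies 19 mm behind it; z points along the fingers, y is the direction in which the jaws open and shut (so a half turn about z gives the same grasp; the last joint's range is limited). The gripper opens to 85 mm and grips with 20 to 120 N. Pads are 22 mm wide; open, the fingers measure 114 mm over their backs; the gripper's body (76 mm by 85 mm) begins 54 mm behind the grasp point. The pads swing forward as they close: fully open they stand 13 mm farther back than shut.
Start: joints at [-1.295, 0.217, 1.613, -0, 1.311, -0.112], TCP at [0.236, -0.579, 0.231] pointing down, gripper open.
Joint ranges: [-2.75, 2.75], [-0.78, 2.1], [0.31, 2.55], [-1.13, 4.27], [0.13, 2.63], [-2.58, 2.58]. Speed limits (rad/s): [2.79, 2.79, 3.14, 3.14, 3.14, 3.14].

INTERFACE

Orientations are given as a rotation vector (axis times angle).
In Python, from station import bot, imaging, spotter gives the robot as it stands.
- The arm moves only by the tool carry_out, never from a script. Its argument "plan" is a list of rows, each a list of 7 numbers: the shift along the tool's x, y, z in units of 3 cm (1.0 is 3 cm), then the turn, a rotation vector about the tool's x, y, z in units of 0.1 rad (1.0 is 0.1 rad), then the closure, from 0 (fully open) to 1 (shut). A call has 1 to 12 rows; each row shifts and turns the commanded pose from where the row before left it, along the tool's axes as they then stand; what a row does not reach is not made up. A row lasts 1/10 s, in which the tool goes at most 50 mm and 8.59 degrees, less where a joint would pass 70% of its speed; a pose out of reach is approached as far as the arm can. A call with a number of a shift or a turn outside -1 to 1 is refused whole. A call with a gripper value outside its range is refused whole. The fingers move at their own pace and stop on an object; "squeeze" is the grip in N (left out, the last holds). Time passes only in rows, so rows that do not move let the fingers close. It gives the time, the measured TCP pose, the force and the opening at its end, in the units of the state.
- bot.get_state(): the state, without advancing time (a new reading comes with each control period).
- imaging.capture(name): name is "side" or "top"; returns a dict with "color" (384x512x3 uint8, red, green, blue), "mtx" (3x3 intrinsics, pixels), "R" (3x3) and "t" (3): a world point X has camera coordinates R X + t. Camera axes: x right, y down, z forward; pixel columns grow to the right and rows downward; lengths in m; the calibration is good to about 2 mm. A picture is of the moment at which its call begins. There is no depth.
- bot.close_job(): hands the job in, once; it reports no verdict.
Trained networks look in the newest picture that a camera, given by its name, has taken for a name from the list of things; names that differ only in an ending like _2 or _b are one class to them, and where a whole thing is asked for, a point or a joint stands for the part that bears it (a point fixed in the world has none). Each returns a list of dicts, best first, with "conf" (0 to 1); they miss things now and then, are a little off and sometimes report something else, mostly with a low value. They report only what shows in the picture. A call takes as long as a camera call. They do not tell look-alikes from the thing itself.
- spotter.search_frame(camera, query): "at" ([row, column] in pixels, amid what is visible of it).
The state is a dict: "time_s": time; "joint_pos": joint angles; "qd": joint speeds; "joint_efforts": joint torques, N m; "tcp_pos": TCP position; "eef_rot": TCP orientation; "force": force on the tool from outside, world axes, zero at the start; "torque": the same for the moment, N m; "width": opening from 0.0 (shut) to 1.0 (fully open).
Only numpy, scipy, OpenCV 4.12 (cv2) and the standard library are available. Lean on these libraries where they do the work, as an engineer would, in place of code of your own. Each camera call takes 0.05 s, during which the arm holds its last target. There are 200 camera calls.

## Working session

There is one attempt and no reset: what is moved stays moved. The work goes in short steps, Python scripts to look and compute and a tool call to move; the robot and the scene stay as the last step left them, time stands still between calls to the robot, and variables do not carry over. Pictures are saved under pics/ and viewed, about 8 in all and at most 12, crops included, and the job is handed in when it is done.

Besides the shell and the picture viewer there is one more tool, called after "Emit:" in YAML: its name, and indented under it one key for each argument. carry_out: Moves the arm, as the interface text tells. Its arguments: {"type":"object","properties":{"plan":{"type":"array"},"squeeze":{"type":"number"}},"required":["plan"]}

```bash
mkdir -p pics; ls
cat > h.py <<'E'
import numpy as np, cv2
from station import bot, imaging, spotter
def tri(px):  # px: list of (cam dict, (row,col))
    A=[];b=[]
    for c,(r,k) in px:
        P=c["mtx"]@np.c_[c["R"],c["t"]]
        for row in (k*P[2]-P[0], r*P[2]-P[1]): A.append(row[:3]); b.append(-row[3])
    x=np.linalg.lstsq(np.array(A),np.array(b),rcond=None)[0]
    return x
def proj(c,X):
    p=c["mtx"]@(np.array(c["R"])@np.array(X)+c["t"]); return p[1]/p[2],p[0]/p[2]
def ray(c,rc,z):
    d=c["R"].T@np.linalg.inv(c["mtx"])@np.array([rc[1],rc[0],1.]); o=-c["R"].T@np.array(c["t"])
    return o+d*(z-o[2])/d[2]
def cap(n):
    c=imaging.capture(n); return {k:np.array(v) for k,v in c.items()}
E
python3 - <<'E'
from h import *
ims=[]
cs={}
for n in ("side","top"):
    c=cs[n]=cap(n); ims.append(c["color"][:,:,::-1]); print(n,"cam pos",-c["R"].T@c["t"])
    for q in ("vise","jar","moving_jaw","lever_pad","crank_grip"):
        print(q,[(np.round(d["at"],1).tolist(),round(d["conf"],2)) for d in spotter.search_frame(n,q)][:4])
    cv2.imwrite(f"pics/{n}0.png",cv2.resize(ims[-1],(800,600),interpolation=cv2.INTER_CUBIC))
s=bot.get_state(); print(s["tcp_pos"],s["eef_rot"],s["force"],s["time_s"],s["width"])
E
```

```text
pics
side cam pos [0.48693163 0.66617041 0.52270455]
vise [([221.5, 268.8], 0.94)]
jar [([241.1, 146.6], 0.97), ([199.5, 252.1], 0.96), ([214.2, 366.1], 0.94), ([286.7, 209.2], 0.7)]
moving_jaw [([180.2, 275.1], 0.95), ([198.1, 254.0], 0.3)]
lever_pad [([161.9, 283.1], 0.81)]
crank_grip []
top cam pos [4.76251892e-01 5.53848174e-04 1.02536894e+00]
vise [([189.9, 281.6], 0.56)]
jar [([173.9, 232.7], 0.97), ([161.6, 145.5], 0.77), ([103.5, 184.2], 0.65), ([278.3, 258.1], 0.62)]
moving_jaw [([186.6, 283.3], 0.87)]
lever_pad [([204.2, 305.0], 0.57)]
crank_grip [([229.0, 354.5], 0.6)]
[ 0.23635695 -0.57861077  0.23133531] [ 3.08268385e+00  6.05244630e-01 -3.89936363e-07] [0.47255147 0.60114622 0.04327288] 0.6 0.9993054170524052
```

View pics/side0.png

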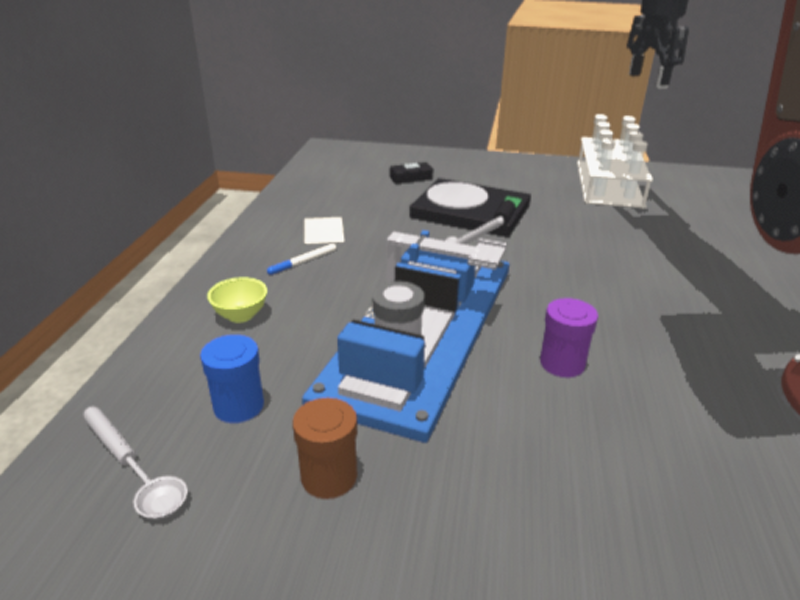

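View pics/top0.png

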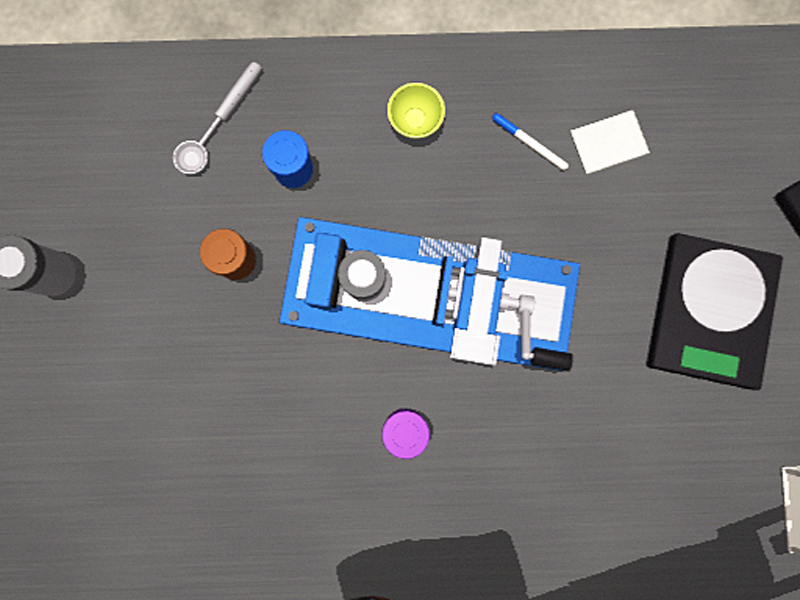

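The side view shows the vise running away from the camera, with the grey jar at about (395,300). Blue, brown and purple jars stand around it. In the top view (800 px), the jar lid is at (362,275), the lever pad at (475,349), the crank grip at (552,359) and the crank hub at (522,302). The fixed jaw is on the left, which is +y.

Run:
```python
from h import *
c=cap("top"); s=cap("side"); k=.64
f=lambda u,v,z: ray(c,(v*k,u*k),z)
hsv=cv2.cvtColor(c["color"],cv2.COLOR_RGB2HSV)
m=cv2.inRange(hsv,(95,120,60),(125,255,255)); m[:, :175]=0; m[:130]=0
m=cv2.morphologyEx(m,cv2.MORPH_CLOSE,np.ones((3,3)))
r=cv2.minAreaRect(cv2.findNonZero(m)); B=cv2.boxPoints(r)
for z in (.0,.02,.032):
    W=np.array([ray(c,(b[1],b[0]),z)[:2] for b in B]); e=np.diff(np.r_[W,W[:1]],axis=0)
    print(z,W.round(4).tolist(),np.linalg.norm(e,axis=1).round(3),np.degrees(np.arctan2(e[:,1],e[:,0])).round(2),W.mean(0).round(4))
print("pad",f(475,349,.106),"jarlid",f(364,274,.117),"hub",f(524,303,.07))
print("bolts",[f(*p,.03).round(4).tolist() for p in ((309,228),(293,316),(566,270))])
for z in (.115,.12,.13): print("grip",f(552,359,z))
P=spotter.search_frame("side","lever_pad");T=spotter.search_frame("top","lever_pad")
x=tri([(s,P[0]["at"]),(c,T[0]["at"])]);print("pad tri",x)
# crop for details
cr=c["color"][125:245,170:390,::-1]; cv2.imwrite("pics/c1.png",cv2.resize(cr,None,fx=3.6,fy=3.6,interpolation=cv2.INTER_CUBIC))
```

```text
0.0 [[0.539, 0.1648], [0.6999, 0.1358], [0.616, -0.288], [0.4572, -0.2529]] [0.164 0.432 0.163 0.426] [ -10.22 -101.21  167.54   78.92] [ 0.578  -0.0601]
0.02 [[0.5378, 0.1616], [0.6956, 0.1331], [0.6133, -0.2824], [0.4576, -0.248]] [0.16  0.424 0.159 0.417] [ -10.22 -101.21  167.54   78.92] [ 0.5761 -0.0589]
0.032 [[0.537, 0.1596], [0.693, 0.1315], [0.6116, -0.279], [0.4578, -0.245]] [0.158 0.419 0.158 0.412] [ -10.22 -101.21  167.54   78.92] [ 0.5749 -0.0582]
pad [ 0.49104929 -0.11132563  0.106     ] jarlid [0.59360595 0.03241471 0.117     ] hub [ 0.55304841 -0.18594004  0.07      ]
bolts [[0.6745, 0.1137, 0.03], [0.547, 0.1389, 0.03], [0.6024, -0.2567, 0.03]]
grip [ 0.47501132 -0.21031699  0.115     ]
grip [ 0.47501813 -0.20915883  0.12      ]
grip [ 0.47503176 -0.2068425   0.13      ]
pad tri [ 0.54017167 -0.11895407  0.10449479]
```

View pics/c1.png

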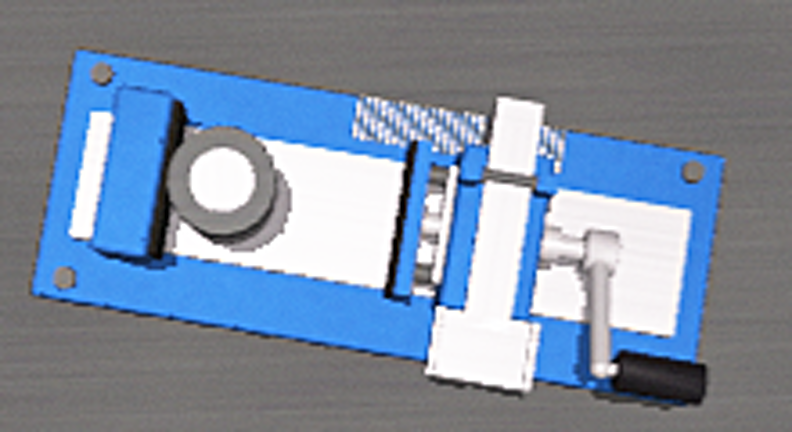

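Emit:
carry_out:
  plan:
    - [0,0,0,0,0,-0.99,1]
    - [0,0,0,0,0,-0.99,1]
    - [0,0,0,0,0,-0.99,1]
    - [0,0,0,0,0,-0.99,1]
    - [0,0,0,0,0,-0.99,1]
    - [0,0,0,0,0,-0.99,1]
    - [0,0,0,0,0,-0.99,1]
    - [0,0,0,0,0,-0.99,1]
    - [0,0,0,0,0,-0.99,1]
    - [0,0,0,0,0,-0.99,1]
    - [0.5,0.2,0,0,0,0,1]
    - [0.8,0.3,0,0,0,0,1]
  squeeze: 40

```text
time_s: 2.0
tcp_pos: [0.2586, -0.543, 0.2312]
eef_rot: [2.429, 1.992, 0.0]
force: [0.3, -0.0, -1.2]
width: -0.002
```

Emit:
carry_out:
  plan:
    - [1,0.33,0,0,0,0,1]
    - [1,0.33,0,0,0,0,1]
    - [1,0.33,0,0,0,0,1]
    - [1,0.33,0,0,0,0,1]
    - [1,0.33,0,0,0,0,1]
    - [1,0.33,0,0,0,0,1]
    - [1,0.33,0,0,0,0,1]
    - [1,0.33,0,0,0,0,1]
    - [1,0.33,0,0,0,0,1]
    - [1,0.33,0,0,0,0,1]
    - [1,0.33,0,0,0,0,1]
    - [1,0.33,0,0,0,0,1]

```text
time_s: 3.2
tcp_pos: [0.4446, -0.2103, 0.2314]
eef_rot: [2.427, 1.995, 0.001]
force: [0.3, 0.1, -0.2]
width: 0.003
```

Emit:
carry_out:
  plan:
    - [1,0.3,0,0,0,0,1]
    - [1,0.3,0.2,0,0,0,1]
    - [1,0.25,0.5,0,0,0,1]
    - [0.74,0,0.8,0,0,0,1]
    - [0,0,0.8,0,0,0,1]
    - [0,0,0.7,0,0,0,1]
    - [0,0,0.5,0,0,0,1]
    - [0,0,0,0,0,0,1]

```text
time_s: 4.0
tcp_pos: [0.4882, -0.1056, 0.1237]
eef_rot: [-2.422, -1.992, 0.004]
force: [-1.3, 0.6, 0.3]
width: -0.001
```

Run:
```python
from h import *
s=cap("side");c=cap("top")
a=s["color"][100:220,200:360,::-1]; b=c["color"][150:270,220:380,::-1]
cv2.imwrite("pics/h1.png",cv2.resize(np.hstack([a,b]),None,fx=2.5,fy=2.5,interpolation=cv2.INTER_CUBIC))
st=bot.get_state();print(st["tcp_pos"],st["force"])
```

```text
[ 0.49053316 -0.10680516  0.12650054] [0.10350931 0.03950009 0.12505092]
```

View pics/h1.png

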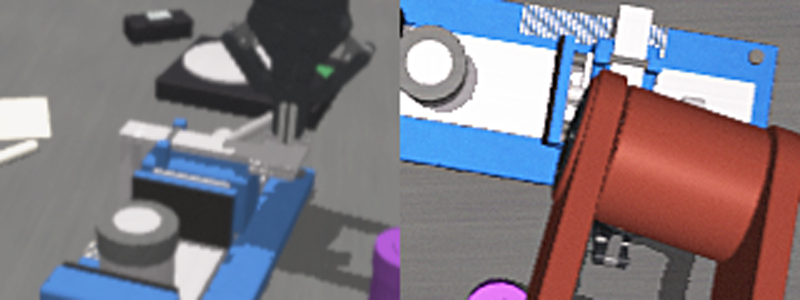

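The closed fingertips hover right over the pad in the side crop at about (290,140). Pressing down next.

Emit:
carry_out:
  plan:
    - [0,0,0.4,0,0,0,1]
    - [0,0,0.2,0,0,0,1]
    - [0,0,0.1,0,0,0,1]
    - [0,0,0,0,0,0,1]

```text
time_s: 4.5
tcp_pos: [0.4904, -0.1073, 0.1055]
eef_rot: [-2.425, -1.996, 0.001]
force: [-2.9, 1.8, 5.2]
width: -0.0
```

Emit:
carry_out:
  plan:
    - [0,0,0.1,0,0,0,1]
    - [0,0,0.1,0,0,0,1]
    - [0,0,0,0,0,0,1]

```text
time_s: 4.8
tcp_pos: [0.4907, -0.1074, 0.1001]
eef_rot: [-2.425, -1.996, 0.001]
force: [-4.7, 1.3, 6.8]
width: 0.003
```

Emit:
carry_out:
  plan:
    - [0,0,0.1,0,0,0,1]
    - [0,0,0.05,0,0,0,1]
    - [0,0,0,0,0,0,1]

```text
time_s: 5.1
tcp_pos: [0.4908, -0.1074, 0.0959]
eef_rot: [-2.425, -1.996, 0.0]
force: [-2.4, 1.2, 6.6]
width: -0.002
```

Emit:
carry_out:
  plan:
    - [0.15,0,0,0,0,0,1]
    - [0.15,0,0,0,0,0,1]
    - [0.15,0,0,0,0,0,1]
    - [0.15,0,0,0,0,0,1]
    - [0,0,0,0,0,0,1]

```text
time_s: 5.6
tcp_pos: [0.4944, -0.0897, 0.0962]
eef_rot: [-2.425, -1.997, 0.0]
force: [-3.9, 1.4, 6.3]
width: -0.005
```

Emit:
carry_out:
  plan:
    - [0.15,0,0,0,0,0,1]
    - [0.15,0,0,0,0,0,1]
    - [0.15,0,0,0,0,0,1]
    - [0.15,0,0,0,0,0,1]
    - [0.15,0,0,0,0,0,1]
    - [0.15,0,0,0,0,0,1]
    - [0.15,0,0,0,0,0,1]
    - [0.15,0,0,0,0,0,1]
    - [0.15,0,0,0,0,0,1]
    - [0,0,0,0,0,0,1]

```text
time_s: 6.6
tcp_pos: [0.5024, -0.0499, 0.0963]
eef_rot: [2.425, 1.997, 0.0]
force: [-3.5, 0.1, 8.8]
width: -0.002
```

Run:
```python
from h import *
s=cap("side");c=cap("top")
a=s["color"][120:240,200:360,::-1]; b=c["color"][130:250,200:360,::-1]
cv2.imwrite("pics/h2.png",cv2.resize(np.hstack([a,b]),None,fx=2.5,fy=2.5,interpolation=cv2.INTER_CUBIC))
st=bot.get_state();print(st["tcp_pos"],st["force"])
```

```text
[ 0.50237836 -0.04986124  0.09627408] [-2.91947217  1.50863373  8.1503054 ]
```

View pics/h2.png

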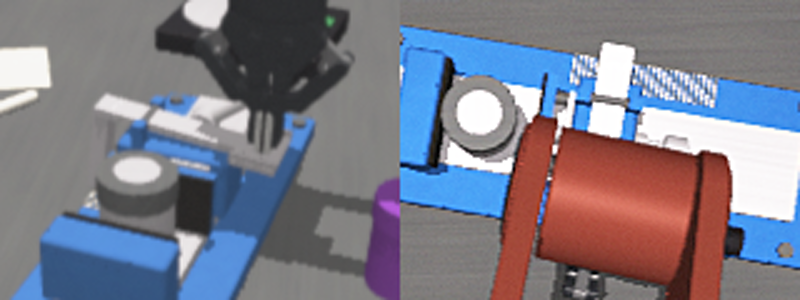

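The side crop shows the saddle following the finger, and in the top crop a gap of about 15 mm is left to the jar. I'll continue slowly and watch the force along the slide.

Emit:
carry_out:
  plan:
    - [0.1,0,0,0,0,0,1]
    - [0.1,0,0,0,0,0,1]
    - [0.1,0,0,0,0,0,1]
    - [0.1,0,0,0,0,0,1]
    - [0,0,0,0,0,0,1]

```text
time_s: 7.2
tcp_pos: [0.5046, -0.0384, 0.0963]
eef_rot: [2.425, 1.997, -0.0]
force: [-3.2, 0.8, 7.7]
width: 0.001
```

Emit:
carry_out:
  plan:
    - [0.1,0,0,0,0,0,1]
    - [0,0,0,0,0,0,1]

```text
time_s: 7.4
tcp_pos: [0.5052, -0.0356, 0.0963]
eef_rot: [2.425, 1.997, -0.001]
force: [-2.9, -0.1, 6.5]
width: 0.0
```

Emit:
carry_out:
  plan:
    - [0.1,0,0,0,0,0,1]
    - [0,0,0,0,0,0,1]

```text
time_s: 7.6
tcp_pos: [0.5057, -0.0328, 0.0963]
eef_rot: [2.424, 1.997, -0.001]
force: [-3.0, -0.7, 6.9]
width: -0.002
```

Run:
```python
from h import *
s=cap("side");c=cap("top")
a=s["color"][120:240,200:360,::-1]; b=c["color"][130:250,200:360,::-1]
cv2.imwrite("pics/h3.png",cv2.resize(np.hstack([a,b]),None,fx=2.5,fy=2.5,interpolation=cv2.INTER_CUBIC))
st=bot.get_state();print(st["tcp_pos"],st["force"])
```

```text
[ 0.50575542 -0.03278598  0.09630199] [-3.81728243 -0.41280962  7.2431552 ]
```

View pics/h3.png

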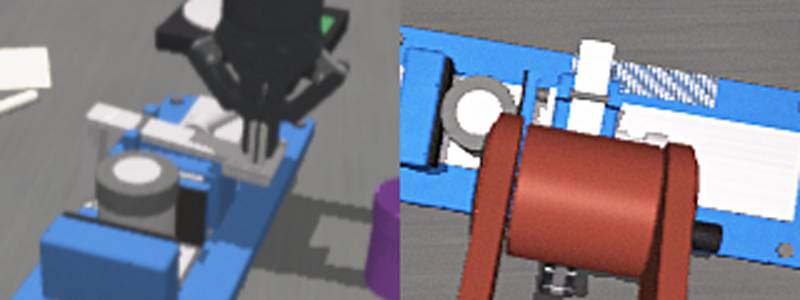

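The jaw plate is now close to the jar, at (525,90) in the crop against the jar's lid edge at (515,115). Creeping on.

Emit:
carry_out:
  plan:
    - [0.05,0,0,0,0,0,1]
    - [0,0,0,0,0,0,1]

```text
time_s: 7.9
tcp_pos: [0.5059, -0.032, 0.0963]
eef_rot: [2.423, 1.997, -0.003]
force: [-4.1, -1.9, 7.8]
width: 0.0
```

Emit:
carry_out:
  plan:
    - [0.05,0,0,0,0,0,1]
    - [0,0,0,0,0,0,1]

```text
time_s: 8.1
tcp_pos: [0.5062, -0.0307, 0.0963]
eef_rot: [2.423, 1.997, -0.003]
force: [-3.8, -2.2, 7.7]
width: 0.001
```

Emit:
carry_out:
  plan:
    - [0.05,0,0,0,0,0,1]
    - [0,0,0,0,0,0,1]

```text
time_s: 8.3
tcp_pos: [0.5065, -0.0293, 0.0963]
eef_rot: [2.423, 1.996, -0.003]
force: [-3.8, -1.5, 7.7]
width: 0.003
```

Emit:
carry_out:
  plan:
    - [0.05,0,0,0,0,0,1]
    - [0,0,0,0,0,0,1]

```text
time_s: 8.5
tcp_pos: [0.507, -0.0281, 0.0964]
eef_rot: [2.423, 1.996, -0.003]
force: [-4.2, -3.7, 7.0]
width: -0.003
```

Emit:
carry_out:
  plan:
    - [0.05,0,0,0,0,0,1]
    - [0.05,0,0,0,0,0,1]
    - [0,0,0,0,0,0,1]

```text
time_s: 8.8
tcp_pos: [0.5082, -0.0253, 0.0967]
eef_rot: [2.422, 1.995, -0.002]
force: [-2.4, -4.1, 6.8]
width: -0.0
```

Emit:
carry_out:
  plan:
    - [0.05,0,0,0,0,0,1]
    - [0.05,0,0,0,0,0,1]
    - [0,0,0,0,0,0,1]

```text
time_s: 9.1
tcp_pos: [0.5092, -0.0225, 0.0969]
eef_rot: [2.421, 1.995, -0.001]
force: [-2.7, -4.1, 7.3]
width: 0.001
```

Run:
```python
from h import *
s=cap("side");c=cap("top")
a=s["color"][120:240,200:360,::-1]; b=c["color"][130:250,200:360,::-1]
cv2.imwrite("pics/h4.png",cv2.resize(np.hstack([a,b]),None,fx=2.5,fy=2.5,interpolation=cv2.INTER_CUBIC))
F=[bot.get_state()["force"]]
for i in range(4): imaging.capture("top"); F.append(bot.get_state()["force"])
print(np.mean(F,0))
```

```text
[-2.38161836 -3.69200901  7.34679126]
```

View pics/h4.png

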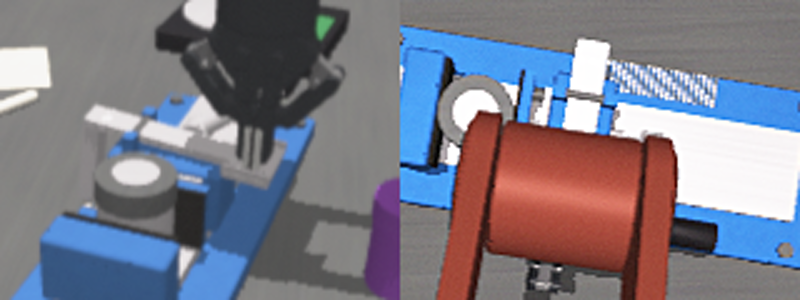

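The jaw has reached the jar (lid moved about 3 crop px to 475,110). The finger is now slipping along the pad towards the lip at about 4 N, so I keep going until the lip loads.

Emit:
carry_out:
  plan:
    - [0.06,0,0,0,0,0,1]
    - [0.06,0,0,0,0,0,1]
    - [0,0,0,0,0,0,1]

```text
time_s: 9.7
tcp_pos: [0.5102, -0.0189, 0.097]
eef_rot: [2.421, 1.995, 0.0]
force: [-2.2, -3.4, 8.1]
width: -0.002
```

Emit:
carry_out:
  plan:
    - [0.05,0,0,0,0,0,1]
    - [0.05,0,0,0,0,0,1]
    - [0,0,0,0,0,0,1]

```text
time_s: 10.0
tcp_pos: [0.5108, -0.0166, 0.0971]
eef_rot: [2.419, 1.994, -0.001]
force: [-1.7, -5.7, 8.2]
width: -0.004
```

Emit:
carry_out:
  plan:
    - [0.05,0,0,0,0,0,1]
    - [0,0,0,0,0,0,1]

```text
time_s: 10.2
tcp_pos: [0.5109, -0.0158, 0.0971]
eef_rot: [2.419, 1.994, -0.003]
force: [-2.8, -7.5, 7.3]
width: -0.001
```

Emit:
carry_out:
  plan:
    - [0,0,-0.1,0,0,0,1]
    - [0,0,-0.1,0,0,0,1]
    - [0,0,-0.1,0,0,0,1]
    - [0,0,-0.1,0,0,0,1]
    - [0,0,0,0,0,0,1]

```text
time_s: 10.7
tcp_pos: [0.5097, -0.0131, 0.1073]
eef_rot: [2.425, 1.996, 0.001]
force: [-0.2, -2.7, 1.0]
width: 0.0
```

Emit:
carry_out:
  plan:
    - [0,0,-0.3,0,0,0,1]
    - [0,0,-0.6,0,0,0,1]
    - [0,0,-1,0,0,0,1]
    - [0,0,-1,0,0,0,1]
    - [0,0,-0.8,0,0,0,0.6]
    - [-1,0,0,0,0,0,0.6]
    - [-1,0,0,0,0,0,0.6]
    - [-1,0,0,0,0,0,0.6]
    - [-1,0,0,0,0,0,0.6]
    - [-1,0,0,0,0,0,0.6]
    - [-1,0,0,0,0,0,0.6]

```text
time_s: 11.8
tcp_pos: [0.4748, -0.1899, 0.2185]
eef_rot: [2.424, 1.997, 0.002]
force: [0.2, -0.6, 0.8]
width: 0.401
```

Emit:
carry_out:
  plan:
    - [-1,-1,0,0,0,0,0.6]
    - [-1,-1,0,0,0,0,0.6]
    - [-1,-1,0,0,0,0,0.6]
    - [-1,-1,0,0,0,0,0.6]
    - [0,0,0,0,0,0,0.6]

```text
time_s: 12.3
tcp_pos: [0.3311, -0.286, 0.2184]
eef_rot: [2.43, 1.99, -0.002]
force: [0.6, 1.1, 0.7]
width: 0.396
```

Run:
```python
from h import *
s=cap("side");c=cap("top")
for n in ("side","top"):
  for q in ("jar","moving_jaw","crank_grip","lever_pad"): print(n,q,[(np.round(d["at"],1).tolist(),round(d["conf"],2)) for d in spotter.search_frame(n,q)][:3])
a=s["color"][120:240,200:310,::-1]; b=c["color"][130:250,200:390,::-1]
cv2.imwrite("pics/h5.png",cv2.resize(np.hstack([a,b]),None,fx=2.6,fy=2.6,interpolation=cv2.INTER_CUBIC))
st=bot.get_state();print(st["tcp_pos"],st["force"])
```

```text
side jar [([243.2, 148.7], 0.92), ([197.8, 254.4], 0.73), ([283.3, 208.4], 0.63)]
side moving_jaw [([204.5, 274.6], 0.68)]
side crank_grip [([147.1, 315.7], 0.53)]
side lever_pad []
top jar [([278.8, 258.1], 0.92), ([174.5, 228.2], 0.88), ([101.6, 182.7], 0.73)]
top moving_jaw [([180.3, 244.0], 0.86)]
top crank_grip [([222.0, 314.0], 0.53)]
top lever_pad [([198.1, 268.1], 0.86)]
[ 0.33462485 -0.28345608  0.2177279 ] [-0.55619956 -0.18515074 -0.07795604]
```

View pics/h5.png

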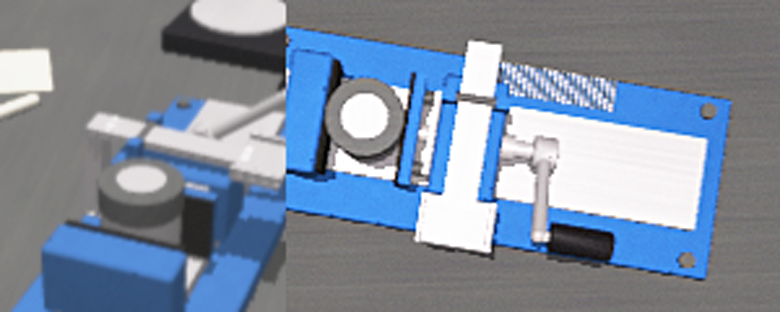

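Run:
```python
from h import *
c=cap("top"); a=np.radians(-11.1); X=np.array([np.cos(a),np.sin(a)]); Y=np.array([-np.sin(a),np.cos(a)])
F=lambda u,v,z: ray(c,(130+v/2.6,200+(u-286)/2.6),z)
pad=F(455,225,.106); jar=F(366,117,.117); print("pad",pad,"jar",jar)
m=cv2.inRange(c["color"],(0,0,0),(45,45,45)); m[:210]=0;m[240:]=0;m[:,:298]=0;m[:,325:]=0
rc=np.argwhere(m).mean(0); print("grip px",rc,(m>0).sum())
for z in (.125,.131,.137):
    g=ray(c,rc,z); d=(g-pad)[:2]; print(z,g.round(4),"rel pad vx,vy",X@d,Y@d)
print("jar-face y", Y@(jar-pad)[:2]-.0575, "jar vx rel axis", X@(jar-pad)[:2]-.07)
t=bot.get_state()["tcp_pos"]; g=ray(c,rc,.131); d=g-t; print("move units x,y,z(down to .115):",Y@d[:2]/.03,X@d[:2]/.03,(t[2]-.115)/.03)
```

```text
pad [ 0.50740157 -0.03128165  0.106     ] jar [0.59448098 0.03690822 0.117     ]
grip px [223.13294798 313.        ] 173
0.125 [ 0.4907 -0.1272  0.125 ] rel pad vx,vy 0.0020647822478514904 -0.09736892683950939
0.131 [ 0.4906 -0.1264  0.131 ] rel pad vx,vy 0.001806483015175775 -0.09655184932401577
0.137 [ 0.4905 -0.1255  0.137 ] rel pad vx,vy 0.0015481837825001184 -0.09573477180852218
jar-face y 0.026178913553099113 jar vx rel axis 0.002322335651822466
move units x,y,z(down to .115): 6.1431072382881435 4.097726301205754 3.42362092778839
```

The jaw sits against the jar and the pad is back up. The crank grip is at (582,243) in the crop, with screw θ≈0.19 and grip z≈0.129. Moving over it and descending.

Emit:
carry_out:
  plan:
    - [1,0.7,0,0,0,0,0.35]
    - [1,0.7,0,0,0,0,0.35]
    - [1,0.7,0,0,0,0,0.35]
    - [1,0.7,0,0,0,0,0.35]
    - [1,0.7,0,0,0,0,0.35]
    - [1,0.6,0,0,0,0,0.35]
    - [0,0,0.5,0,0,0,0.35]
    - [0,0,0.7,0,0,0,0.35]
    - [0,0,0.5,0,0,0,0.35]
    - [0,0,0,0,0,0,0.35]

```text
time_s: 13.85
tcp_pos: [0.4864, -0.1302, 0.1633]
eef_rot: [-2.42, -1.993, 0.006]
force: [-0.1, 0.4, 0.1]
width: 0.654
```

Run:
```python
from h import *
s=cap("side")
st=bot.get_state();t=st["tcp_pos"];print(t,st["force"],st["width"])
a=np.radians(-11.1); X=np.array([np.cos(a),np.sin(a)]); Y=np.array([-np.sin(a),np.cos(a)])
d=np.array([.4906,-.1266])-t[:2]; print("units x,y to grip centre",Y@d/.03,X@d/.03,"down to .112",(t[2]-.112)/.03)
```

```text
[ 0.48749747 -0.13070486  0.16492073] [ 0.24265831 -0.02665139 -0.14430712] 0.6516725474176506
units x,y to grip centre 0.15417906138079054 0.07514046729200902 down to .112 1.7640244756943595
```

Emit:
carry_out:
  plan:
    - [0,0.07,0.6,0,0,0,0.35]
    - [0,0,0.6,0,0,0,0.35]
    - [0,0,0.5,0,0,0,0.35]
    - [0,0,0,0,0,0,0.35]
    - [0,0,0,0,0,0,1]
    - [0,0,0,0,0,0,1]
    - [0,0,0,0,0,0,1]
    - [0,0,0,0,0,0,1]
    - [0,0,0,0,0,0,1]
  squeeze: 30

```text
time_s: 14.8
tcp_pos: [0.4909, -0.1318, 0.1168]
eef_rot: [2.425, 1.998, -0.002]
force: [-5.5, -1.4, 5.0]
width: 0.266
```

Run:
```python
from h import *
s=cap("side");c=cap("top")
st=bot.get_state();t=st["tcp_pos"];print(t,st["force"],st["width"])
a=s["color"][100:220,220:380,::-1]; b=c["color"][130:250,200:360,::-1]
cv2.imwrite("pics/h6.png",cv2.resize(np.hstack([a,b]),None,fx=2.5,fy=2.5,interpolation=cv2.INTER_CUBIC))
```

```text
[ 0.49090725 -0.13176464  0.11679874] [-5.66354728 -1.64312735  6.33002556] 0.263833289410425
```

View pics/h6.png

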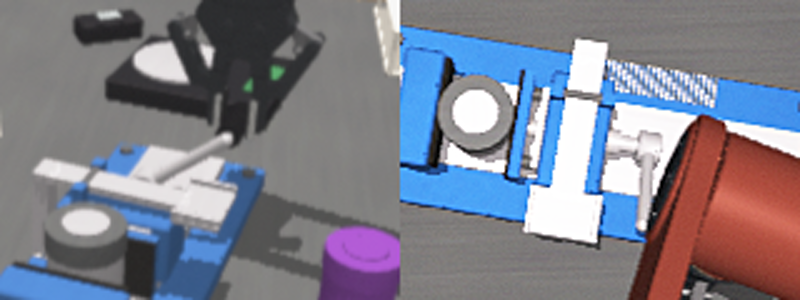

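The gripper holds the grip (opening ≈23 mm) clear of the arm rod, at (645,200) in the top crop. Now the arc over the top.

Emit:
carry_out:
  plan:
    - [0.01,0.18,-0.19,0,0,0,1]
    - [0.01,0.2,-0.17,0,0,0,1]
    - [0.015,0.21,-0.16,0,0,0,1]
    - [0.015,0.22,-0.14,0,0,0,1]
    - [0.015,0.23,-0.12,0,0,0,1]
    - [0.015,0.24,-0.1,0,0,0,1]

```text
time_s: 15.5
tcp_pos: [0.5284, -0.139, 0.1436]
eef_rot: [2.423, 1.997, -0.009]
force: [-7.0, -6.3, 5.1]
width: 0.265
```

Emit:
carry_out:
  plan:
    - [0.015,0.25,-0.07,0,0,0,1]
    - [0.015,0.26,-0.05,0,0,0,1]
    - [0.015,0.26,-0.03,0,0,0,1]
    - [0.015,0.26,-0.01,0,0,0,1]
    - [0.015,0.26,0.02,0,0,0,1]
    - [0.015,0.26,0.04,0,0,0,1]

```text
time_s: 16.1
tcp_pos: [0.5762, -0.1482, 0.1473]
eef_rot: [2.417, 1.992, -0.009]
force: [-5.5, -12.6, 4.0]
width: 0.266
```

The crank doesn't advance along y, so I take that following motion back over the second half.

Emit:
carry_out:
  plan:
    - [-0.05,0.25,0.06,0,0,0,1]
    - [-0.05,0.25,0.08,0,0,0,1]
    - [-0.05,0.24,0.1,0,0,0,1]
    - [-0.02,0.23,0.125,0,0,0,1]
    - [0,0.22,0.145,0,0,0,1]
    - [0,0.205,0.163,0,0,0,1]

```text
time_s: 16.7
tcp_pos: [0.6165, -0.1599, 0.1264]
eef_rot: [2.419, 1.993, -0.005]
force: [-3.9, -8.8, 1.7]
width: 0.265
```

Emit:
carry_out:
  plan:
    - [0,0.19,0.18,0,0,0,1]
    - [0,0.173,0.196,0,0,0,1]
    - [0,0.156,0.21,0,0,0,1]
    - [0,0.11,0.18,0,0,0,1]
    - [0,0,0,0,0,0,1]

```text
time_s: 17.2
tcp_pos: [0.6347, -0.1637, 0.1036]
eef_rot: [2.42, 1.994, -0.006]
force: [-3.6, -8.7, 3.2]
width: 0.267
```

Emit:
carry_out:
  plan:
    - [-0.05,0.1,0.185,0,0,0,1]
    - [0,0,0,0,0,0,1]

```text
time_s: 17.4
tcp_pos: [0.6351, -0.164, 0.1019]
eef_rot: [-2.423, -1.997, 0.011]
force: [-17.2, -2.1, 23.2]
width: 0.272
```

Emit:
carry_out:
  plan:
    - [-0.05,0.08,0.15,0,0,0,1]
    - [0,0,0,0,0,0,1]

```text
time_s: 17.6
tcp_pos: [0.6351, -0.1642, 0.0983]
eef_rot: [-2.419, -1.993, 0.014]
force: [-23.5, 1.2, 31.5]
width: 0.272
```

The stop is reached (force jumped to about 30 N). Back off, open and lift away.

Emit:
carry_out:
  plan:
    - [0,-0.18,-0.33,0,0,0,1]
    - [0,0,0,0,0,0,1]
    - [0,0,0,0,0,0,0.35]
    - [0,0,0,0,0,0,0.35]
    - [0,0,0,0,0,0,0.35]
    - [0,0,0,0,0,0,0.35]

```text
time_s: 18.2
tcp_pos: [0.6341, -0.1621, 0.1019]
eef_rot: [2.425, 1.997, 0.001]
force: [-0.5, 0.5, -0.7]
width: 0.656
```

Emit:
carry_out:
  plan:
    - [0,0,-0.4,0,0,0,0.35]
    - [0,0,-0.7,0,0,0,0.35]
    - [0,0,-1,0,0,0,0.35]
    - [0,0,-1,0,0,0,0.35]
    - [0,0,-0.6,0,0,0,0.35]
    - [-1,0,0,0,0,0,0.35]
    - [-1,-1,0,0,0,0,0.35]
    - [-1,-1,0,0,0,0,0.35]
    - [-1,-1,0,0,0,0,0.35]
    - [-1,-1,0,0,0,0,0.35]
    - [-1,-1,0,0,0,0,0.35]
    - [-1,-1,0,0,0,0,0.35]

```text
time_s: 19.4
tcp_pos: [0.4157, -0.3348, 0.2141]
eef_rot: [2.423, 1.996, 0.0]
force: [0.2, -1.2, -0.2]
width: 0.649
```

Run:
```python
from h import *
s=cap("side");c=cap("top")
st=bot.get_state();t=st["tcp_pos"];print(t,st["force"],st["width"])
a=s["color"][120:240,200:310,::-1]; b=c["color"][110:230,200:390,::-1]
cv2.imwrite("pics/h7.png",cv2.resize(np.hstack([a,b]),None,fx=2.6,fy=2.6,interpolation=cv2.INTER_CUBIC))
```

```text
[ 0.41352679 -0.33642548  0.21390044] [-0.25109452  0.61376936  0.31546952] 0.6455734886062062
```

View pics/h7.png

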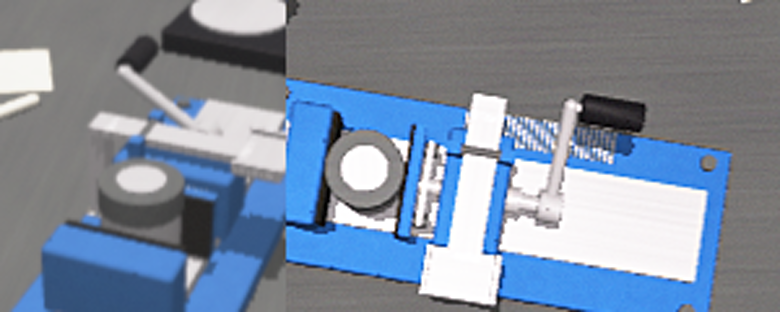

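The crank is over the far side at its stop and the jar is upright between the jaws. The saddle seems to sit slightly further back than before, so I'll quantify that against the earlier picture.

Run:
```python
from h import *
c=cap("top")
A=cv2.imread("pics/h5.png"); full=cv2.resize(c["color"][100:260,180:400,::-1],None,fx=2.6,fy=2.6,interpolation=cv2.INTER_CUBIC)
off=(np.array([130-100,0])*2.6, (200-180)*2.6-286)
mm=.00  
def shift(name,x0,x1,y0,y1,z):
    T=A[y0:y1,x0:x1]; r=cv2.matchTemplate(full,T,cv2.TM_CCOEFF_NORMED); _,v,_,l=cv2.minMaxLoc(r)
    p0=ray(c,(130+y0/2.6,200+(x0-286)/2.6),z); p1=ray(c,(100+l[1]/2.6,180+l[0]/2.6),z); d=(p1-p0)[:2]
    a=np.radians(-11.1); print(name,round(v,3),"slide mm",round(1e3*(-np.sin(a)*d[0]+np.cos(a)*d[1]),1),"cross",round(1e3*(np.cos(a)*d[0]+np.sin(a)*d[1]),1))
shift("pad",410,500,190,260,.106); shift("bar",455,510,35,110,.1); shift("jar",325,405,75,160,.117)
shift("jaw",395,425,65,190,.09); shift("bolt",675,705,245,275,.03); shift("fixed",287,340,45,180,.09)
for q in ("lever_pad","jar","moving_jaw"): print(q,[np.round(d["at"],1) for d in spotter.search_frame("top",q)][:3])
```

```text
pad 0.98 slide mm -4.1 cross -0.1
bar 0.948 slide mm -4.1 cross -0.1
jar 0.998 slide mm 0.0 cross 0.0
jaw 0.904 slide mm 0.0 cross 0.0
bolt 0.998 slide mm 0.0 cross 0.0
fixed 0.998 slide mm 0.0 cross 0.0
lever_pad [array([197.8, 270. ])]
jar [array([160.8, 145.7]), array([103.6, 182.9]), array([279.8, 255.2])]
moving_jaw [array([180.4, 247.7])]
```

Emit:
carry_out:
  plan:
    - [0,0,0,0,0,0,0.35]
    - [0,0,0,0,0,0,0.35]
    - [0,0,0,0,0,0,0.35]
    - [0,0,0,0,0,0,0.35]
    - [0,0,0,0,0,0,0.35]
    - [0,0,0,0,0,0,0.35]
    - [0,0,0,0,0,0,0.35]
    - [0,0,0,0,0,0,0.35]

```text
time_s: 20.5
tcp_pos: [0.4167, -0.3339, 0.2129]
eef_rot: [2.425, 1.997, -0.0]
force: [-0.4, 0.6, -0.0]
width: 0.65
```

Run:
```python
from h import *
c=cap("top"); s=cap("side")
A=cv2.imread("pics/h5.png",0); B=cv2.imread("pics/h7.png",0)
N=cv2.cvtColor(np.ascontiguousarray(c["color"][110:230,200:390]),cv2.COLOR_RGB2GRAY); N=cv2.resize(N,None,fx=2.6,fy=2.6,interpolation=cv2.INTER_CUBIC)
NS=cv2.cvtColor(np.ascontiguousarray(s["color"][120:240,200:310]),cv2.COLOR_RGB2GRAY); NS=cv2.resize(NS,None,fx=2.6,fy=2.6,interpolation=cv2.INTER_CUBIC)
print("change since h7: top",np.abs(N.astype(int)-B[:312,286:286+N.shape[1]]).max(),"side",np.abs(NS.astype(int)-B[:312,:286]).max())
# face-to-pad geometry from the present picture, image px of pad edges and jaw face printed for the side view pad height
P=spotter.search_frame("side","lever_pad");print([ (np.round(p["at"],1),p["conf"]) for p in P], proj(s,[.5066,-.0355,.106]),proj(s,[.5066,-.0355,.098]))
a=s["color"][150:210,225:335,::-1]; cv2.imwrite("pics/h8.png",cv2.resize(a,None,fx=6,fy=6,interpolation=cv2.INTER_CUBIC))
```

```text
change since h7: top 52 side 50
[(array([176. , 278.4]), 0.62)] (np.float64(179.43358394351185), np.float64(303.2630957310148)) (np.float64(182.7971522431046), np.float64(302.97580192633524))
```

View pics/h8.png

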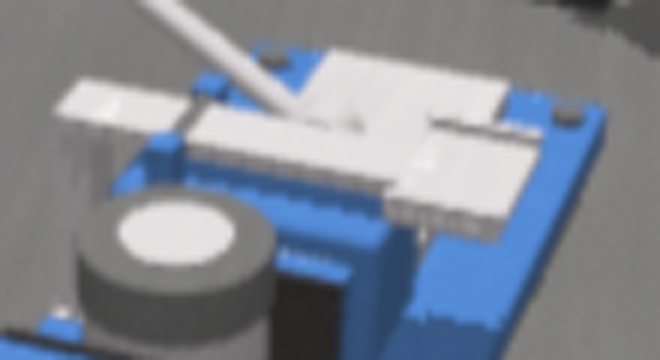

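The close-up shows the pad centre at (465,175), i.e. pixel (row 179, col 302.5). That matches a lever fully up (z=0.106 predicts 179.4, 303.3). One last stability check, then hand in.

Run:
```python
from h import *
c=cap("top"); B=cv2.imread("pics/h7.png")
N=cv2.resize(c["color"][110:230,200:390,::-1],None,fx=2.6,fy=2.6,interpolation=cv2.INTER_CUBIC)
ok=True
for n,x0,x1,y0,y1 in (("pad",420,510,240,305),("bar",460,515,90,160),("jar",325,405,125,210),("grip",575,650,90,135)):
    r=cv2.matchTemplate(N,B[y0:y1,x0:x1],cv2.TM_CCOEFF_NORMED);_,v,_,l=cv2.minMaxLoc(r); d=(l[0]-x0+286,l[1]-y0); print(n,round(v,3),d); ok&=max(map(abs,d))<=1
if ok: print("closing",bot.close_job())
```

```text
pad 1.0 (0, 0)
bar 1.0 (0, 0)
jar 1.0 (0, 0)
grip 0.998 (0, 0)
the job is handed in; nothing more can be done
closing None
```

I handed the job in at about 21 s of robot time. The jar stands upright, clamped between the jaws, and the robot is touching nothing.

**What I did:** I held the lever down about 9–10 mm and slid the saddle until the jaw pressed on the jar, with about 7 N at the finger. I let the lever spring up, then gripped the crank and swung it over the top to its stop, where the force jumped to about 30 N. Then I let go and backed away.

**Last checks:**
- **Stability:** the pad, saddle bar, jar and crank grip had not moved in the pictures over the last second or so.
- **Lever:** the side view matches the lever being fully up.
- **Crank:** it rests about 60° past upright.

**What disagreed:**
- **Saddle slipped back:** it sat about 4 mm further back after the cranking, probably one 5 mm notch under the full screw load. The jaw face stayed on the jar. From the geometry I estimate about 9 mm of spring compression is left, a clamp force of roughly 23 N. I did not measure that force directly.
- **Sideways push on the crank:** I first expected the crank to advance along the slide as it turned, but it doesn't. The tool pushed on it sideways with up to about 13 N until I corrected for it.

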